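# Make up two sampling kits on the lab bench

## Robot

A 6-joint arm with a two-finger parallel gripper is mounted at the origin on the work surface. World frame = base frame: x ahead of the robot, y to its left, z up, the work surface at z = 0. Lengths are in m, angles in degrees, forces in N, time in s.
With the tool pointing down it reaches from about 0.4 to 0.825 m from the base axis. Payload 7 kg.
Tool frame: the origin (TCP) lies on the front face of the gripper's body, between the roots of the fingers; the fingertips stand 66 mm ahead of it and the grasp point (between the pads) lies 47 mm ahead of it; z points along the fingers, y is the line along which they close (so a half turn about z gives the same grasp; the last joint's range is limited). The gripper opens to 88 mm and grips with 3 to 60 N. Pads are 19 mm wide; open, the fingers measure 130 mm over their backs; the gripper's body (78 mm by 193 mm) begins 47 mm behind the grasp point.
Start: joints at [83.428, 20.546, 0.682, 0, -70.136, -16.507], TCP at [0.265, 0.621, 0.292] pointing down, gripper open.
Joint ranges: [-176.03, 176.03], [-82.01, 121.73], [-58.28, 71.71], [-173.87, 95.51], [-174.79, -0.11], [-173.66, 173.66]. Speed limits (degrees/s): [136.94, 136.94, 172.46, 180, 180, 180].

## Interface

Orientations are given as [roll, pitch, yaw] about the fixed x, y, z axes, in that order (R = Rz(yaw) Ry(pitch) Rx(roll)).
In Python, from plant import ctrl gives the robot as it stands.
- The arm moves only by the tool send_rows, never from a script. Its argument "deltas" is a list of rows, each a list of 2 entries, a list of its own where there are three numbers: the shift along the tool's x, y, z each as a share of 800 mm, from -1 to 1, then the turn about the tool's z as a share of 90 degrees, from -1 to 1. A call has exactly 5 rows; each row is the pose to reach, as a shift and turn from the pose commanded when the call began, along the tool's axes at that moment; what a row does not reach only later rows make up. A row lasts 1/12 s, in which the tool goes at most 41.7 mm and 7.16 degrees, less where a joint would pass 70% of its speed; a pose out of reach is approached as far as the arm can. A call with a number of a shift or a turn outside -1 to 1 is refused whole. A call with a gripper value outside its range is refused whole. "gripper" is the opening, from 0 (shut) to 1 (fully open), set as the call begins (left out, the last holds). The fingers move at their own pace and stop on an object; the grip force is fixed at half the most. Time passes only in rows, so rows that repeat a pose let the fingers close, or fill a call up. It gives the time, the measured TCP pose, the force, the opening and the grip force at its end, in the units of the state.
- ctrl.get_obs(): the state, without advancing time (a new reading comes with each control period).
- ctrl.snapshot(name): name is "scene" or "side" or "wrist"; returns a dict with "color" (384x512x3 uint8, red, green, blue), "vertical_fov" (degrees; the focal length in pixels is half the picture's height over the tangent of half this angle, whatever the lens; pixels are square), "cx", "cy" (the principal point, pixels), "k1" (the pictures are not rectified: a ray, as slopes to the right and down, at radius r is drawn at 1 + k1 r^2 times it, then the intrinsics apply), "rvec" (rotation vector, rad) and "tvec" (3), from world to camera coordinates, as OpenCV has them. Camera axes: x right, y down, z forward; pixel columns grow to the right and rows downward; lengths in m; the calibration is good to about 2 mm. A picture is of the moment at which its call begins. There is no depth.
- ctrl.close_job(): hands the job in; it is judged then, once.
Trained networks look in a picture, given as the dict that the camera call returned (one of the last four; its "shot" number tells which), for a name from the list of things; names that differ only in an ending like _2 or _b are one class to them, and where a whole thing is asked for, a point or a joint stands for the part that bears it (a point fixed in the world has none). Each returns a list of dicts, best first, with "conf" (0 to 1); they miss things now and then, are a little off and sometimes report something else, mostly with a low value. They report only what shows in the picture. A call takes as long as a camera call. They do not tell look-alikes from the thing itself.
- ctrl.boxes_of(picture, thing): "xy" ([column, row] as shares, 0 to 1, of the picture: columns of its width, rows of its height, amid what is visible of it).
- ctrl.cut_out(picture, thing): "pixels" (384x512 bool, what is visible of it) and "xy" ([column, row] as shares, 0 to 1, of the picture: columns of its width, rows of its height, amid what is visible of it).
The state is a dict: "clock": time; "joint_pos": joint angles; "qvel": joint speeds; "tau": joint torques, N m; "tool_pos": TCP position; "orientation": TCP orientation; "force": force on the tool from outside, world axes, zero at the start; "moment": the same for the moment, N m; "opening": finger opening in m; "gripper_force": force on a finger pad.
Only numpy, scipy, OpenCV 4.12 (cv2) and the standard library are available. Lean on these libraries where they do the work, as an engineer would, in place of code of your own. Each camera call takes 0.05 s, during which the arm holds its last target. There are 200 camera calls.

## Task

Make up the two sampling kits from the stock on the bench. Kit one is the L-shaped tube rack, lying in the L-shaped channel of the tray with the corner well, and the small bottle standing in that well; kit two, in the tray with three pockets, is the slide box lying in the long pocket, the round jar upright in the pocket to the robot's right in the front row and the square tip box upright in the pocket beside it. Everything must sit right down on the floor of its pocket and be let go, and leave the glass beaker that stands among the stock where it is.

Things in the scene. Friction and masses are not known exactly. Their poses are not given: they have to be found in the camera images.
- tray_l: Grey tray with white floor and corner well, fixed, 136x124 mm, 15 high, yaw within 15 deg. Origin: underside centre, z up. Inside 120x108, floor 4 mm up. A 4 mm wall cuts off the bottle's well in the +x+y corner, 66x54 inside, centre x27 y27 mm. The rest is an L channel 50 wide along the -y and -x sides; the rack fits one way, 8 mm play: outline's middle on this origin, axes parallel (fin at x-14 y-29).
- tray_three: Grey block tray, three white-floored pockets, fixed, 150 (x) x 170 (y) mm, 15 high, yaw within 15 deg. Origin: underside centre, z up. Pockets 11 mm deep, floor 4 mm above the bench. Long pocket: centre x44 y0, 46 (x) x 116 (y), back row, away from the robot. Front row: jar pocket centre x-34 y-46, 60x60 (robot's right); tip box pocket centre x-34 y46, 62x62 (left).
- rack_fin (a point): Blue L-shaped tube rack, 120 g: flat L 18 mm high, 104 (x) x 92 (y), arms 34 wide, long arm on the -y side, short on the -x side, notch at +x+y. Lift by pinching its fin across y: 40 long (x), 12 thick, from 18 to 58 mm up. This point: middle of the fin, 38 mm above the underside, at x-14 y-29 from the outline's middle. Starts within 35 deg of the bench axes. Best put in before the bottle.
- bottle_mid (a point): Small amber glass bottle with a narrow white cap, 84 mm high, about 90 g, standing. Body 38 mm in diameter up to 60 mm, cap 22 mm in diameter from 66 mm up. This point is on its axis, 42 mm above its underside; z runs up the axis.
- jar_mid (a point): Squat round white plastic jar, a plain cylinder 44 mm in diameter and 50 mm high, about 80 g, standing. This point is its centre, 25 mm above its underside; z runs up the axis.
- slidebox_mid (a point): Slide box: long black plastic box, 30 mm (x) by 100 mm (y) by 40 mm high, about 90 g, with a small steel catch on its -x side. This point is its centre, 20 mm above its underside. It starts turned at most 35 degrees from the bench's axes; either end may lead.
- tipbox_mid (a point): Square tip box: white plastic, 46 x 46 mm, 44 mm high, about 70 g, grey dots in a 3 x 3 pattern on top. This point is its centre, 22 mm above its underside. It starts turned at most 35 degrees from the bench's axes.
- beaker_mid (a point): Bystander, to be left alone: an empty small glass beaker, about 48 mm in diameter and 60 mm high, standing among the stock. This point is on its axis, 30 mm up.
Mind the look-alikes: they are no part of the job. What is shaped like the part that bears jar_mid but red is not meant. Leave any brown look-alike of the tray_three alone.

How it is judged:
By the outcome, as a careful person would: the job done as asked, in the order asked, and still so for the second after the job is handed in, with the robot touching nothing.
It also fails if it takes over 134 s, if anything falls off the work surface, if the arm or the gripper's body presses on something with over 40 N, if the wrist force passes 120 N, or if a joint passes its speed limit or range.

## Working session

There is one attempt and no reset: what is moved stays moved. The work goes in short steps, Python scripts to look and compute and a tool call to move; the robot and the scene stay as the last step left them, time stands still between calls to the robot, and variables do not carry over. Pictures are saved under pics/ and viewed, at most 15 in all, crops included, and the job is handed in when it is done.

Besides the shell and the picture viewer there is one more tool, called after "Emit:" as name(argument=value, ...), one argument or row to a line, values as JSON. send_rows: Moves the arm, as the interface text tells. Shift numbers are shares of 800 mm and turn numbers shares of 90 degrees, none past 1 either way. Its arguments: {"type":"object","properties":{"deltas":{"type":"array","items":{"type":"array"}},"gripper":{"type":"number"}},"required":["deltas"]}

```bash
ls; mkdir -p pics
python3 - <<'E'
from plant import ctrl
import cv2,numpy as np
o=ctrl.get_obs();print({k:np.round(v,3).tolist() for k,v in o.items()})
ims=[]
for n in("scene","side"):
    s=ctrl.snapshot(n);ims.append(s["color"]);print(n,s["vertical_fov"],s["cx"],s["cy"],s["k1"],s["rvec"],s["tvec"],s["shot"])
    cv2.imwrite(f"pics/{n}0.png",cv2.resize(s["color"][:,:,::-1],(800,600)))
    for t in["tray_l","tray_three","rack_fin","bottle_mid","jar_mid","slidebox_mid","tipbox_mid","beaker_mid"]:
        print(t,[(round(d["conf"],2),np.round(np.array(d["xy"])*[512,384],1).tolist()) for d in ctrl.boxes_of(s,t)])
E
```

```text
pics
{'clock': 0.0, 'joint_pos': [83.426, 20.588, 0.634, -0.021, -70.136, -16.507], 'qvel': [-0.024, -0.051, 0.154, 0.021, -0.076, -0.082], 'tau': [0.001, -58.272, 29.306, 6.997, 0.007, -0.0], 'tool_pos': [0.264, 0.621, 0.291], 'orientation': [179.908, -0.007, -23.088], 'force': [0.618, 0.102, -0.035], 'moment': [0.019, 0.005, 0.072], 'gripper_force': 0.0, 'opening': 0.087}
scene 43.67214156261384 257.10178443016866 188.40910106976096 -0.19692132086103886 [ 1.07197032  2.37501032 -1.04508246] [ 0.26925106 -0.18091493  1.6394561 ] 1
tray_l [(0.72, [145.0, 167.8])]
tray_three [(0.86, [400.3, 233.4]), (0.68, [338.2, 272.8])]
rack_fin [(0.56, [245.9, 260.5])]
bottle_mid [(0.66, [237.3, 200.7])]
jar_mid [(0.83, [201.7, 179.2]), (0.67, [236.6, 177.7]), (0.61, [199.6, 155.9])]
slidebox_mid [(0.6, [273.9, 232.3])]
tipbox_mid [(0.6, [201.5, 233.9]), (0.24, [145.5, 169.0])]
beaker_mid [(0.91, [162.8, 202.6]), (0.48, [246.4, 260.1])]
side 43.14648658326617 256.70231256597697 191.68214007145968 -0.14530825377033765 [ 2.39068015 -0.21807907  0.08375186] [-0.42664886  0.12962705  1.44917853] 2
tray_l [(0.97, [318.7, 304.1])]
tray_three [(0.68, [252.7, 141.3]), (0.58, [186.3, 141.7])]
rack_fin [(0.58, [304.3, 176.6]), (0.29, [273.3, 209.4])]
bottle_mid [(0.75, [271.2, 206.6])]
jar_mid [(0.72, [266.8, 272.5]), (0.58, [280.4, 249.5]), (0.56, [251.2, 230.7])]
slidebox_mid [(0.67, [262.6, 174.1])]
tipbox_mid [(0.51, [317.0, 201.4])]
beaker_mid [(0.66, [331.0, 239.3])]
```

View pics/scene0.png

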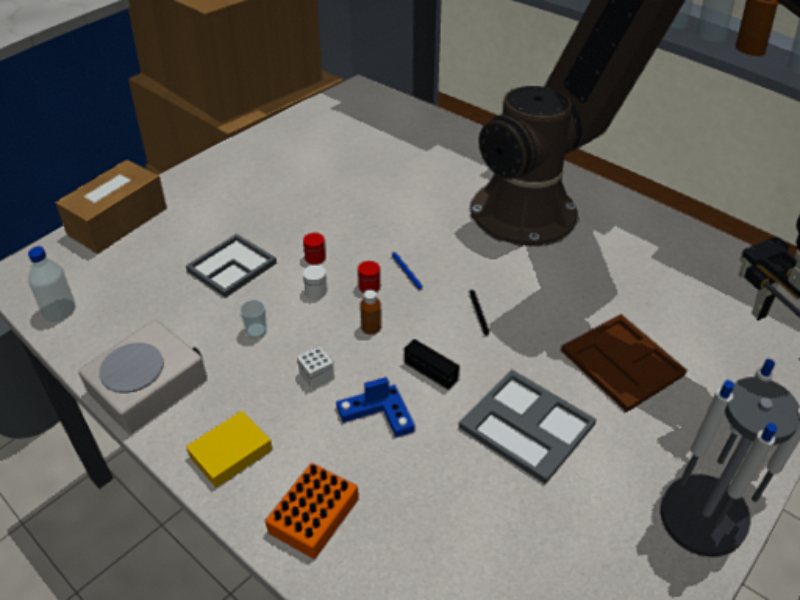

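View pics/side0.png

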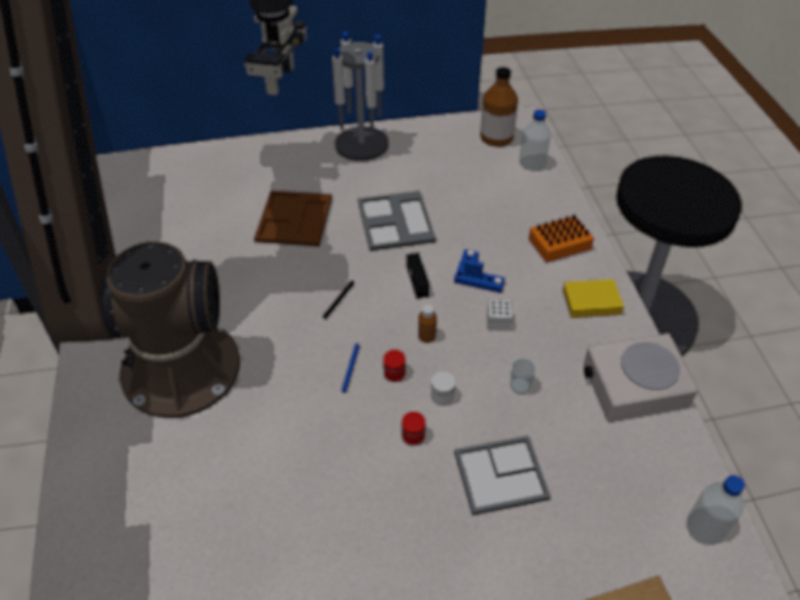

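The scene view (800 px wide) shows the white jar at (315,280), with red look-alikes at (315,247) and (368,275). The bottle is at (371,312), tip box at (315,365), slide box at (431,363), rack at (378,405), beaker at (254,318), tray_l at (231,264), the grey three-pocket tray at (527,425) and the brown one at (624,361). The side view agrees. Next I'll fit simple solid models to the masks.

```bash
cat > h.py <<'E'
import numpy as np,cv2
from scipy.optimize import minimize,least_squares
from plant import ctrl
def cam(s):
    f=192/np.tan(np.radians(s["vertical_fov"]/2))
    return dict(K=np.array([[f,0,s["cx"]],[0,f,s["cy"]],[0,0,1.]]),D=np.array([s["k1"],0,0,0,0.]),r=np.array(s["rvec"],float),t=np.array(s["tvec"],float))
def proj(c,P): return cv2.projectPoints(np.asarray(P,float).reshape(-1,1,3),c["r"],c["t"],c["K"],c["D"])[0][:,0]
def ray(c,uv):
    n=cv2.undistortPoints(np.array([[uv]],float),c["K"],c["D"])[0,0]
    R=cv2.Rodrigues(c["r"])[0]; d=R.T@np.array([*n,1]); return -R.T@c["t"],d/np.linalg.norm(d)
def tri(rays):
    A=sum(np.eye(3)-np.outer(d,d) for o,d in rays);b=sum((np.eye(3)-np.outer(d,d))@o for o,d in rays)
    return np.linalg.solve(A,b)
def onplane(c,uv,z): o,d=ray(c,uv); return o+d*(z-o[2])/d[2]
def box(x,y,w,l,z0,z1): return [(x+a*w/2,y+b*l/2,z) for a in(-1,1) for b in(-1,1) for z in(z0,z1)]
def cyl(d,z0,z1): return [(d/2*np.cos(a),d/2*np.sin(a),z) for a in np.arange(0,2*np.pi,.2) for z in(z0,z1)]
M={"tray_l":[box(0,0,136,124,0,15)],"tray_three":[box(0,0,150,170,0,15)],
"rack_fin":[box(0,-29,104,34,0,18),box(-35,0,34,92,0,18),box(-14,-29,40,12,18,58)],
"bottle_mid":[cyl(38,0,60),cyl(22,60,84)],"jar_mid":[cyl(44,0,50)],"slidebox_mid":[box(0,0,30,100,0,40)],
"tipbox_mid":[box(0,0,46,46,0,44)],"beaker_mid":[cyl(48,0,60)]}
S=4
def render(c,name,p,z0,roi):
    a=np.radians(p[2]);R=np.array([[np.cos(a),-np.sin(a),0],[np.sin(a),np.cos(a),0],[0,0,1]])
    x0,y0,x1,y1=roi;im=np.zeros(((y1-y0)*S,(x1-x0)*S),np.uint8)
    for part in M[name]:
        q=(np.array(part)/1000)@R.T+[p[0],p[1],z0]
        u=((proj(c,q)-[x0,y0]+.5)*S-.5).astype(np.float32)
        cv2.fillConvexPoly(im,np.round(cv2.convexHull(u)*16).astype(np.int32),1,shift=4)
    return im
def fit(name,obs,x0,yaws,z0=0.):
    """obs: list of (cam,mask). returns best p (x,y,yaw), IoU"""
    pre=[]
    for c,m in obs:
        ys,xs=np.where(m);roi=(max(xs.min()-8,0),max(ys.min()-8,0),min(xs.max()+9,512),min(ys.max()+9,384))
        k=m[roi[1]:roi[3],roi[0]:roi[2]].astype(np.uint8).repeat(S,0).repeat(S,1);pre.append((c,k,roi))
    def cost(v):
        p=(x0[0]+v[0]/1000,x0[1]+v[1]/1000,v[2]);t=0
        for c,k,roi in pre:
            im=render(c,name,p,z0,roi);t+=1-(im&k).sum()/max((im|k).sum(),1)
        return t/len(pre)
    best=None
    for y in yaws:
        r=minimize(cost,[0,0,y],method="Nelder-Mead",options=dict(initial_simplex=[[0,0,y],[8,0,y],[0,8,y],[0,0,y+12]],xatol=.05,fatol=1e-4,maxiter=250))
        if best is None or r.fun<best.fun: best=r
    v=best.x;return np.array([x0[0]+v[0]/1000,x0[1]+v[1]/1000,v[2]]),1-best.fun
E
cat > a.py <<'E'
from h import *
s1=ctrl.snapshot("scene");s2=ctrl.snapshot("side")
G={"tray_l":([145,168],[319,304],[-10,10]),"tray_three":([338,273],[253,141],[-10,10]),"rack_fin":([246,260],[304,176],[-30,0,30]),
"bottle_mid":([237,201],[271,207],[0]),"jar_mid":([202,179],[281,249],[0]),"slidebox_mid":([274,232],[263,174],[-30,0,30]),"tipbox_mid":([202,234],[317,201],[-25,0,25]),"beaker_mid":([163,203],[331,239],[0])}
for n,(a,b,ys) in G.items():
    obs=[];rays=[]
    for s,g in((s1,a),(s2,b)):
        d=[x for x in ctrl.cut_out(s,n) if np.hypot(*(np.array(x["xy"])*[512,384]-g))<10]
        if d: c=cam(s);obs.append((c,d[0]["pixels"]));rays.append(ray(c,np.array(d[0]["xy"])*[512,384]))
        else: print(n,"missed")
    if not obs: continue
    T=tri(rays) if len(rays)>1 else [0.5,0,0]
    p,i=fit(n,obs,T[:2],ys);print(n,"tri",np.round(T,3),"fit",np.round(p[:2],4),round(p[2],1),"iou",round(i,3),"each",len(obs))
E
python3 a.py
python3 - <<'E'
import sys;sys.path.insert(0,'.')
from h import *
s=ctrl.snapshot("wrist");c=cam(s);R=cv2.Rodrigues(c["r"])[0];print(c["K"][0,0],-R.T@c["t"],R,s["k1"])
E
```

```text
tray_l tri [ 0.55  -0.343  0.001] fit [ 0.5453 -0.3399] 1.4 iou 0.963 each 2
tray_three tri [0.478 0.334 0.   ] fit [0.482  0.3383] 0.5 iou 0.962 each 2
rack_fin tri [0.617 0.136 0.005] fit [0.6342 0.1414] -28.0 iou 0.93 each 2
bottle_mid tri [ 0.483 -0.017  0.037] fit [ 0.482  -0.0097] -2.0 iou 0.926 each 2
jar_mid tri [ 0.473 -0.157  0.023] fit [ 0.4807 -0.1578] -2.6 iou 0.877 each 2
slidebox_mid tri [0.495 0.145 0.018] fit [0.4937 0.1426] -0.4 iou 0.885 each 2
tipbox_mid tri [0.631 0.001 0.027] fit [0.6324 0.0022] -14.6 iou 0.906 each 2
beaker_mid tri [ 0.631 -0.166  0.038] fit [ 0.6311 -0.1597] 2.0 iou 0.8 each 2
330.2213429657505 [0.34326193 0.58681833 0.38488603] [[-3.92133943e-01 -9.19907922e-01  6.21716276e-04]
 [-8.74025716e-01  3.72786106e-01  3.11624080e-01]
 [-2.86897227e-01  1.21654983e-01 -9.50205265e-01]] -0.038488371976290875
```

Run:
```python
from h import *
s1=ctrl.snapshot("scene");s2=ctrl.snapshot("side");a=cam(s1);b=cam(s2);k=1/1.5625
for n,p,q in [("standknob L",(768,368),(347,37)),("stand base",(705,515),(361,145)),("red1",(315,249),(413,428)),("red2",(369,277),(394,366)),("brown",(624,362),(293,218)),("standtop",(762,400),(360,47)),("bottle blue",(37,254),(734,485))]:
    print(n,tri([ray(a,np.array(p)*k),ray(b,np.array(q)*k)]).round(3),onplane(a,np.array(p)*k,0).round(3))
```

```text
standknob L [0.427 0.633 0.309] [0.085 0.61  0.   ]
stand base [ 0.447  0.649 -0.003] [0.447 0.65  0.   ]
red1 [ 0.412 -0.23   0.022] [ 0.394 -0.251  0.   ]
red2 [ 0.403 -0.089  0.023] [ 0.384 -0.107  0.   ]
brown [0.252 0.391 0.001] [0.251 0.391 0.   ]
standtop [0.455 0.644 0.278] [0.167 0.63  0.   ]
bottle blue [ 0.859 -0.503  0.141] [ 0.805 -0.702 -0.   ]
```

Emit:
send_rows(
  deltas=[
    [[0,0,0],-0.05],
    [[0,0,0],-0.1],
    [[0,0,0],-0.15],
    [[0,0,0],-0.2],
    [[0,0,0],-0.2565],
  ],
)

```text
clock: 2.37
tool_pos: [0.2646, 0.621, 0.2922]
orientation: [-180.0, 0.0, 0.2]
force: [-0.2, 0.2, 0.5]
opening: 0.0878
gripper_force: 0.0
```

Emit:
send_rows(
  deltas=[
    [[0,0.05,0],0],
    [[0,0.1,0],0],
    [[0,0.15,0],0],
    [[0,0.2,0],0],
    [[0,0.25,0],0],
  ],
)

```text
clock: 2.78
tool_pos: [0.2645, 0.419, 0.2919]
orientation: [180.0, -0.0, 0.0]
force: [0.2, -0.3, 0.4]
opening: 0.0878
gripper_force: 0.0
```

Emit:
send_rows(
  deltas=[
    [[0.03,0.04,0],0],
    [[0.06,0.08,0],0],
    [[0.1,0.12,0],0],
    [[0.13,0.16,0],0],
    [[0.165,0.2,0],0],
  ],
)

```text
clock: 3.2
tool_pos: [0.3954, 0.2613, 0.2928]
orientation: [-179.9, -0.0, 0.1]
force: [0.5, 0.4, -0.0]
opening: 0.0881
gripper_force: 0.0
```

Emit:
send_rows(
  deltas=[
    [[0.04,0,0],0],
    [[0.08,0,0],0],
    [[0.12,0,0],0],
    [[0.165,0,0],0],
    [[0.165,0,0],0],
  ],
)

```text
clock: 3.62
tool_pos: [0.5316, 0.2628, 0.2909]
orientation: [179.9, -0.0, -0.1]
force: [-0.4, 1.3, 0.3]
opening: 0.0877
gripper_force: 0.0
```

```bash
cat > w.py <<'E'
import sys
from h import *
# prior guesses
P={"tray_l":(.545,-.340,1,[-10,0,10],.0),"tray_three":(.482,.338,0,[-10,0,10],0),"rack_fin":(.634,.141,-28,[-30,0,30],0),"bottle_mid":(.482,-.010,0,[0],0),
"jar_mid":(.477,-.157,0,[0],0),"slidebox_mid":(.494,.143,0,[-30,0,30],0),"tipbox_mid":(.632,.002,0,[-25,0,25],0),"beaker_mid":(.631,-.16,0,[0],0)}
name=sys.argv[1]
s=ctrl.snapshot("wrist");c=cam(s)
np.savez("shots_%s.npz"%name,img=s["color"],**{k:c[k] for k in c})
cv2.imwrite(f"pics/{name}.png",cv2.resize(s["color"][:,:,::-1],(800,600)))
for n in sys.argv[2:]:
    x,y,_,ys,z=P[n]; H=max(v[2] for q in M[n] for v in q)/1000
    g=proj(c,[[x,y,H/2]])[0]
    for d in ctrl.cut_out(s,n):
        uv=np.array(d["xy"])*[512,384]
        if np.hypot(*(uv-g))<60:
            m=d["pixels"];yy,xx=np.where(m)
            p,i=fit(n,[(c,m)],onplane(c,uv,H/2)[:2],ys)
            print(n,round(d["conf"],2),uv.round(0),"bbox",xx.min(),xx.max(),yy.min(),yy.max(),"fit",p[:2].round(4),p[2].round(1),"iou",round(i,3))
            np.save(f"m_{name}_{n}.npy",m);break
    else: print(n,"none; expected at",g.round())
print("o",{k:np.round(ctrl.get_obs()[k],4).tolist() for k in("clock","tool_pos","orientation")})
E
python3 w.py w1 tray_three slidebox_mid rack_fin tipbox_mid bottle_mid
```

```text
tray_three 0.58 [194. 194.] bbox 110 260 137 259 fit [0.4834 0.3392] 0.6 iou 0.932
slidebox_mid 0.79 [356. 198.] bbox 310 405 178 213 fit [0.4954 0.144 ] 0.5 iou 0.956
rack_fin 0.79 [378.  84.] bbox 303 431 26 130 fit [0.6366 0.1428] -28.0 iou 0.967
tipbox_mid 0.63 [491.  70.] bbox 460 511 41 97 fit [0.6337 0.0017] -12.7 iou 0.973
bottle_mid 0.77 [485. 204.] bbox 455 511 185 232 fit [ 0.484  -0.0093] 40.0 iou 0.971
o {'clock': 3.9167, 'tool_pos': [0.526, 0.2631, 0.2926], 'orientation': [-179.9761, -0.0171, 0.0489]}
```

View pics/w1.png

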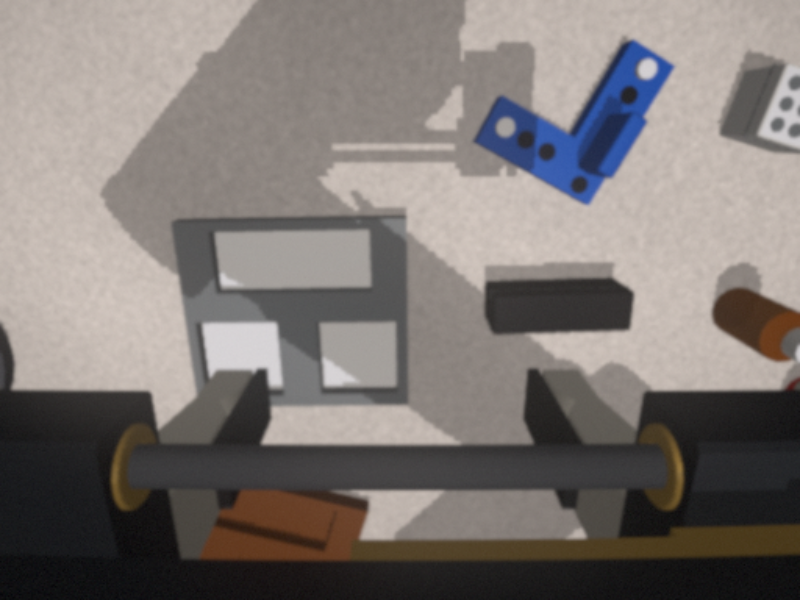

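The wrist picture shows the grey tray at (290,310), with its long pocket on the far side and the jar pocket at right (358,354). The rack is at (580,125), with the fin on its long arm. The slide box lies along y at (558,305), with the tip box and bottle at the right edge. The fits agree with the other cameras to about 2 mm, so I'll go for the rack fin at (0.611, 0.124), yaw -28.

Emit:
send_rows(
  deltas=[
    [[0.02,0.034,0.033],0.062],
    [[0.041,0.069,0.066],0.124],
    [[0.061,0.103,0.099],0.187],
    [[0.082,0.137,0.132],0.249],
    [[0.102,0.1715,0.165],0.311],
  ],
)

```text
clock: 4.33
tool_pos: [0.6085, 0.1255, 0.1602]
orientation: [-179.9, -0.1, -28.1]
force: [1.5, 0.1, -0.1]
opening: 0.0874
gripper_force: 0.0
```

Emit:
send_rows(
  deltas=[
    [[0,0,0],0],
    [[0,0,0.03],0],
    [[0,0,0.06],0],
    [[0,0,0.086],0],
    [[0,0,0.086],0],
  ],
)

```text
clock: 4.75
tool_pos: [0.6058, 0.1255, 0.0882]
orientation: [179.8, 0.2, -28.0]
force: [-0.7, -0.5, -0.1]
opening: 0.0876
gripper_force: 0.0
```

```bash
python3 w.py w2 rack_fin
```

```text
rack_fin 0.88 [242. 218.] bbox 116 285 113 318 fit [0.6456 0.1382] -27.3 iou 0.723
o {'clock': 4.85, 'tool_pos': [0.6081, 0.1264, 0.0919], 'orientation': [179.9638, 0.0049, -27.8956]}
```

View pics/w2.png

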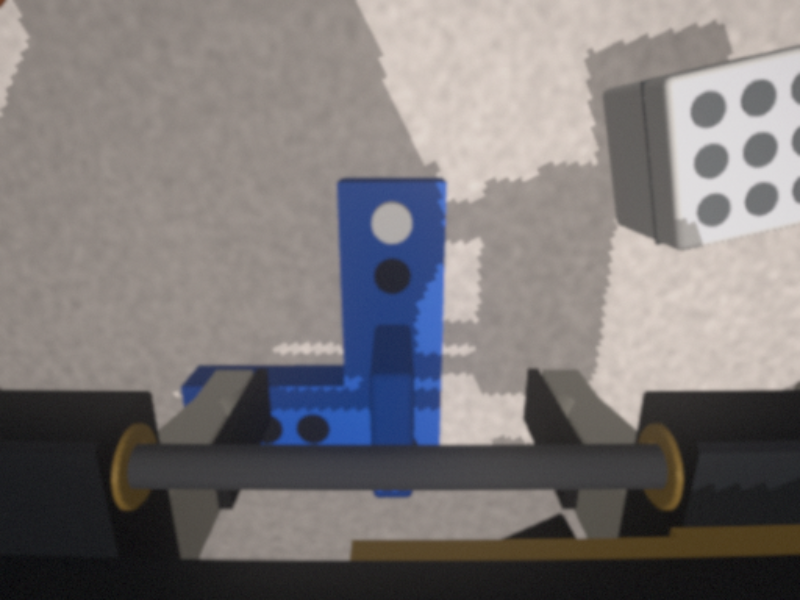

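The fin stands centred between the fingers at (392,410), and the long arm's end edge is at (392,180).

Emit:
send_rows(
  deltas=[
    [[0,0,0],0],
    [[0,0,0],0],
    [[0,0,0],0],
    [[0,0,0],0],
    [[0,0,0],0],
  ],
  gripper=0,
)

```text
clock: 5.27
tool_pos: [0.6087, 0.126, 0.0921]
orientation: [-179.9, -0.0, -28.0]
force: [-0.5, 0.6, 0.3]
opening: 0.0597
gripper_force: 0.0
```

Run:
```python
from h import *
for n,C in(("w1",(.529,.261,.292,0)),("w2",(.6106,.1238,.091,-28))):
    c=np.load(f"shots_{n}.npz");R=cv2.Rodrigues(c["r"])[0];p=-R.T@c["t"]
    a=np.radians(C[3]);T=np.array([[np.cos(a),np.sin(a),0],[np.sin(a),-np.cos(a),0],[0,0,-1]])
    print(n,"cam in cmd tool frame",(T@(p-C[:3])).round(4),"cam yaw",np.degrees(np.arctan2(*(R[0,[1,0]]))).round(2))
    if n=="w2":
        q=onplane(c,(392*.64-.2,180*.64-.2),.018);print("tip",q.round(4),"in tool",(T@(q-C[:3])).round(4),"expect x .066")
        q=onplane(c,(392*.64,325*.64),.058);print("finfront",(T@(q-C[:3])).round(4),"expect x .020")
ob=ctrl.get_obs();print({k:np.round(ob[k],4).tolist() for k in("clock","tool_pos","orientation","joint_pos","opening","gripper_force")})
```

```text
w1 cam in cmd tool frame [ 0.088  -0.0009 -0.0917] cam yaw -90.12
w2 cam in cmd tool frame [ 0.0811  0.0008 -0.0896] cam yaw -117.97
tip [0.6696 0.0924 0.018 ] in tool [0.0668 0.     0.073 ] expect x .066
finfront [0.0342 0.0002 0.033 ] expect x .020
{'clock': 5.2667, 'tool_pos': [0.6087, 0.126, 0.0921], 'orientation': [-179.9438, -0.037, -27.9806], 'joint_pos': [29.6708, 26.4672, -19.4086, 0.0017, -44.057, 32.3475], 'opening': 0.0597, 'gripper_force': 0.0}
```

Emit:
send_rows(
  deltas=[
    [[0,0,0],0],
    [[0,0,0],0],
    [[0,0,0],0],
    [[0,0,0],0],
    [[0,0,0],0],
  ],
)

```text
clock: 5.68
tool_pos: [0.6084, 0.1258, 0.0913]
orientation: [180.0, 0.0, -28.0]
force: [-0.3, 0.6, -0.2]
opening: 0.0267
gripper_force: 0.0
```

Emit:
send_rows(
  deltas=[
    [[0,0,0],0],
    [[0,0,0],0],
    [[0,0,0],0],
    [[0,0,0],0],
    [[0,0,0],0],
  ],
)

```text
clock: 6.1
tool_pos: [0.6084, 0.1258, 0.0913]
orientation: [180.0, 0.0, -28.0]
force: [-0.0, 0.0, -0.2]
opening: 0.0119
gripper_force: 30.0
```

Emit:
send_rows(
  deltas=[
    [[0,0,-0.03],0],
    [[0,0,-0.07],0],
    [[0,0,-0.11],0],
    [[0,0,-0.15],0],
    [[0,0,-0.15],0],
  ],
)

```text
clock: 6.52
tool_pos: [0.6113, 0.1268, 0.2185]
orientation: [-179.6, -0.4, -27.9]
force: [2.3, 1.8, 0.7]
opening: 0.0121
gripper_force: 30.0
```

Emit:
send_rows(
  deltas=[
    [[0.012,0.04,0],-0.065],
    [[0.026,0.081,0],-0.131],
    [[0.04,0.122,0],-0.196],
    [[0.053,0.163,0],-0.262],
    [[0.0665,0.205,0],-0.327],
  ],
)

```text
clock: 6.93
tool_pos: [0.5778, -0.0452, 0.2111]
orientation: [-180.0, 0.0, 1.8]
force: [0.6, 0.2, -1.2]
opening: 0.0119
gripper_force: 30.0
```

Emit:
send_rows(
  deltas=[
    [[-0.006,0.04,0],0],
    [[-0.013,0.081,0],0],
    [[-0.02,0.122,0],0],
    [[-0.027,0.162,0],0],
    [[-0.034,0.202,0],0],
  ],
)

```text
clock: 7.35
tool_pos: [0.5547, -0.2077, 0.2111]
orientation: [-180.0, 0.0, 1.4]
force: [0.8, -0.2, -1.4]
opening: 0.0123
gripper_force: 30.0
```

Emit:
send_rows(
  deltas=[
    [[-0.006,0.04,0],0],
    [[-0.013,0.081,0],0],
    [[-0.02,0.122,0],0],
    [[-0.027,0.162,0],0],
    [[-0.034,0.202,0],0],
  ],
)

```text
clock: 7.77
tool_pos: [0.5316, -0.3699, 0.211]
orientation: [-180.0, 0.0, 1.4]
force: [-0.5, 0.1, -0.8]
opening: 0.0118
gripper_force: 30.0
```

Emit:
send_rows(
  deltas=[
    [[0,0,0],0],
    [[0,0,0],0],
    [[0,0,0],0],
    [[0,0,0],0],
    [[0,0,0],0],
  ],
)

```text
clock: 8.18
tool_pos: [0.5326, -0.3674, 0.2114]
orientation: [-180.0, -0.0, 1.5]
force: [-0.5, -0.8, -0.3]
opening: 0.0115
gripper_force: 30.0
```

```bash
python3 w.py w3 tray_l jar_mid beaker_mid
```

```text
tray_l 0.85 [194. 141.] bbox 145 291 87 235 fit [ 0.5471 -0.2751] 0.1 iou 0.686
jar_mid 0.71 [ 26. 228.] bbox 0 62 202 263 fit [ 0.4831 -0.1539] 7.7 iou 0.955
beaker_mid 0.56 [15. 62.] bbox 0 39 35 89 fit [ 0.6334 -0.152 ] 0.3 iou 0.879
o {'clock': 8.3833, 'tool_pos': [0.5325, -0.3677, 0.2116], 'orientation': [179.9955, -0.0142, 1.5069]}
```

View pics/w3.png

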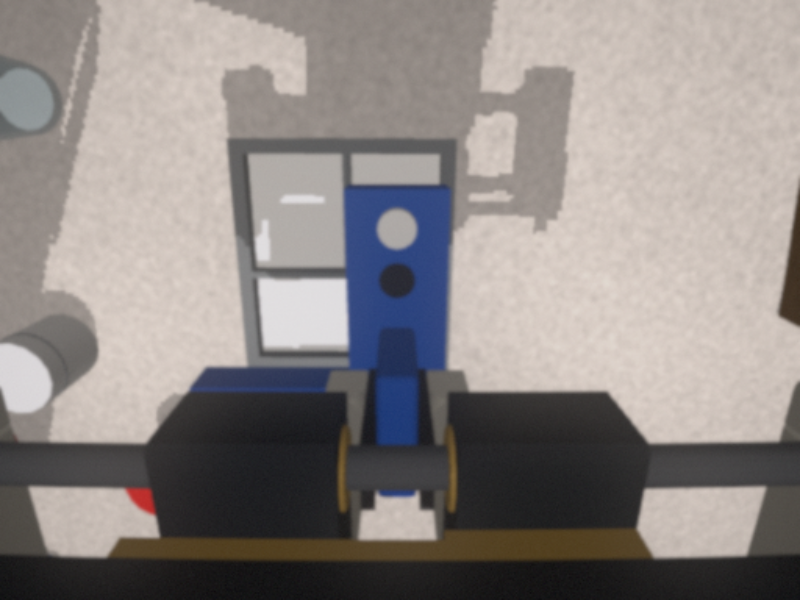

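The view shows the tray's far edge from (230,140) to (457,140) and its left edge down to about (258,367). The held rack's tip corners are at (346,186) and (450,186). I'll compute the tray pose and the rack's offset in the hand.

```bash
cat > e.py <<'E'
from h import *
s=np.load("shots_w3.npz");c={k:s[k] for k in"KDrt"}
g=cv2.cvtColor(s["img"],cv2.COLOR_RGB2GRAY)
cor=cv2.cornerSubPix(g,np.array([[230,140],[457,140],[346,186],[450,186],[247,153],[440,153]],np.float32).reshape(-1,1,2)*.64-.2,(3,3),(-1,-1),(3,50,.01))[:,0]
print(cor.round(1).tolist())
a,b=[onplane(c,u,.015) for u in cor[:2]];print("tray far L,R",a.round(4),b.round(4),"width",np.hypot(*(a-b)[:2]).round(4),"yaw",np.degrees(np.arctan2(-(a-b)[0],(a-b)[1])).round(2))
y=np.arctan2(-(a-b)[0],(a-b)[1]);print("tray origin",((a+b)/2-.068*np.array([np.cos(y),np.sin(y),0])).round(4))
a,b=[onplane(c,u,.2116-.0733) for u in cor[2:4]];print("tip",a.round(4),b.round(4),"w",np.hypot(*(a-b)[:2]).round(4))
E
python3 e.py
```

```text
[[144.60000610351562, 89.5], [291.70001220703125, 88.5], [219.3000030517578, 120.0999984741211], [287.79998779296875, 118.80000305175781], [158.10000610351562, 98.5999984741211], [281.1000061035156, 98.5]]
tray far L,R [ 0.6125 -0.2742  0.015 ] [ 0.6163 -0.3978  0.015 ] width 0.1237 yaw 1.72
tray origin [ 0.5464 -0.3381  0.015 ]
tip [ 0.6011 -0.3495  0.1383] [ 0.6026 -0.3832  0.1383] w 0.0338
```

Emit:
send_rows(
  deltas=[
    [[-0.0034,-0.001,0.02],0],
    [[-0.0034,-0.001,0.05],0],
    [[-0.0034,-0.001,0.08],0],
    [[-0.0034,-0.001,0.11],0],
    [[-0.0034,-0.001,0.11],0],
  ],
)

```text
clock: 8.8
tool_pos: [0.5271, -0.3662, 0.1186]
orientation: [-179.8, 0.4, 1.4]
force: [-1.9, 1.3, -3.0]
opening: 0.0117
gripper_force: 30.0
```

Emit:
send_rows(
  deltas=[
    [[0,0,0.01],0],
    [[0,0,0.02],0],
    [[0,0,0.03],0],
    [[0,0,0.0345],0],
    [[0,0,0.0345],0],
  ],
)

```text
clock: 9.22
tool_pos: [0.5297, -0.3677, 0.0958]
orientation: [180.0, -0.0, 1.5]
force: [-0.6, -0.3, -1.0]
opening: 0.0116
gripper_force: 30.0
```

```bash
python3 w.py w4
```

```text
o {'clock': 9.2667, 'tool_pos': [0.5298, -0.3678, 0.0961], 'orientation': [179.9843, -0.0223, 1.4566]}
```

View pics/w4.png

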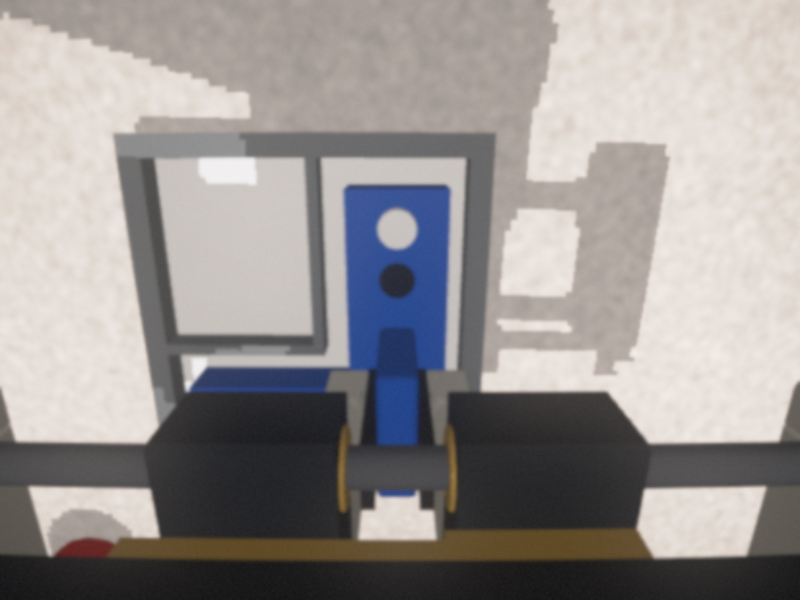

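The rack is down inside the channel with white floor showing around the arm (tip edge at (397,186), tray far edge at y=133). Now I'll release it, lift and go to the bottle.

Emit:
send_rows(
  deltas=[
    [[0,0,0],0],
    [[0,0,0],0],
    [[0,0,0],0],
    [[0,0,0],0],
    [[0,0,0],0],
  ],
  gripper=1,
)

```text
clock: 9.68
tool_pos: [0.5296, -0.3677, 0.096]
orientation: [180.0, -0.0, 1.4]
force: [0.7, 0.3, -0.0]
opening: 0.0396
gripper_force: 0.0
```

Emit:
send_rows(
  deltas=[
    [[0,0,-0.02],0],
    [[0,0,-0.06],0],
    [[0,0,-0.1],0],
    [[0,0,-0.14],0],
    [[0,0,-0.175],0],
  ],
)

```text
clock: 10.1
tool_pos: [0.5296, -0.3678, 0.2381]
orientation: [180.0, -0.1, 1.5]
force: [0.5, -0.3, 0.3]
opening: 0.0728
gripper_force: 0.0
```

Emit:
send_rows(
  deltas=[
    [[-0.004,-0.045,0],0],
    [[-0.009,-0.09,0],0],
    [[-0.013,-0.135,0],0],
    [[-0.018,-0.18,0],0],
    [[-0.023,-0.225,0],0],
  ],
)

```text
clock: 10.52
tool_pos: [0.506, -0.1868, 0.236]
orientation: [-180.0, -0.0, 1.4]
force: [1.2, 0.7, -0.6]
opening: 0.0877
gripper_force: 0.0
```

Emit:
send_rows(
  deltas=[
    [[-0.004,-0.045,0],0],
    [[-0.009,-0.09,0],0],
    [[-0.013,-0.135,0],0],
    [[-0.018,-0.18,0],0],
    [[-0.023,-0.225,0],0],
  ],
)

```text
clock: 10.93
tool_pos: [0.4831, -0.0071, 0.2361]
orientation: [-180.0, -0.0, 1.4]
force: [1.1, 1.0, 0.2]
opening: 0.0874
gripper_force: 0.0
```

Emit:
send_rows(
  deltas=[
    [[0,0,0],0],
    [[0,0,0],0],
    [[0,0,0],0],
    [[0,0,0],0],
    [[0,0,0],0],
  ],
)

```text
clock: 11.35
tool_pos: [0.4837, -0.0098, 0.2357]
orientation: [180.0, 0.0, 1.3]
force: [-0.1, -0.7, -0.2]
opening: 0.0872
gripper_force: 0.0
```

```bash
python3 w.py w5 bottle_mid tipbox_mid jar_mid slidebox_mid beaker_mid
```

```text
bottle_mid 0.82 [249. 181.] bbox 228 272 154 210 fit [ 0.4848 -0.0072] 6.9 iou 0.966
tipbox_mid 0.7 [241.  16.] bbox 206 271 0 41 fit [0.6349 0.0026] -14.7 iou 0.97
jar_mid 0.94 [405. 184.] bbox 375 438 157 211 fit [ 0.4832 -0.1552] -0.6 iou 0.899
slidebox_mid 0.66 [ 91. 164.] bbox 29 151 144 182 fit [0.496  0.1439] 1.8 iou 0.955
beaker_mid 0.72 [443.  15.] bbox 402 490 0 40 fit [ 0.6369 -0.1634] 1.2 iou 0.906
o {'clock': 11.65, 'tool_pos': [0.4837, -0.0092, 0.2357], 'orientation': [179.9946, 0.0113, 1.39]}
```

View pics/w5.png

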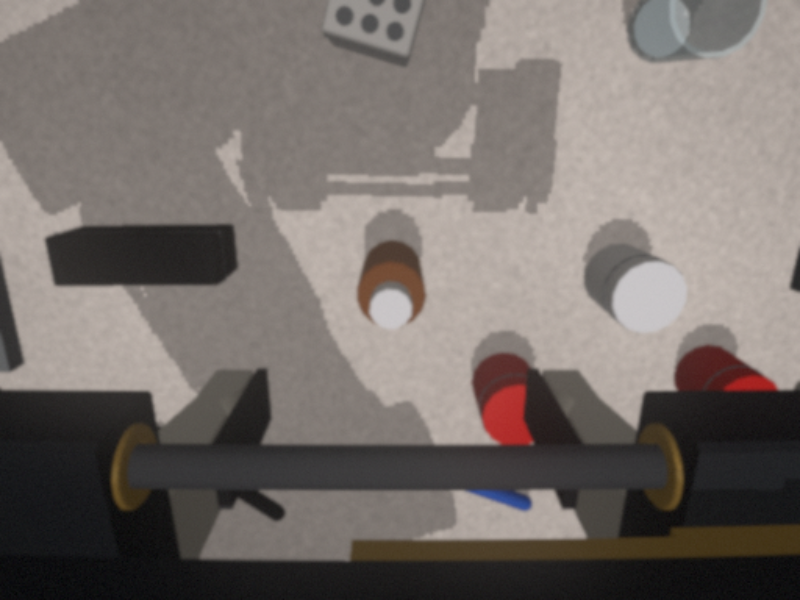

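The bottle stands at (391,285) in the picture, right under the gripper and clear of the red jar at (505,395) in x. I'll descend, grip and lift.

Emit:
send_rows(
  deltas=[
    [[0.001,-0.001,0.03],0],
    [[0.001,-0.001,0.07],0],
    [[0.001,-0.001,0.11],0],
    [[0.001,-0.001,0.15],0],
    [[0.001,-0.001,0.18],0],
  ],
)

```text
clock: 12.07
tool_pos: [0.4837, -0.0083, 0.0897]
orientation: [180.0, 0.1, 1.4]
force: [0.7, -0.0, -0.7]
opening: 0.0876
gripper_force: 0.0
```

Emit:
send_rows(
  deltas=[
    [[0,0,0],0],
    [[0,0,0],0],
    [[0,0,0],0],
    [[0,0,0],0],
    [[0,0,0],0],
  ],
  gripper=0,
)

```text
clock: 12.48
tool_pos: [0.4854, -0.0075, 0.0934]
orientation: [-179.9, -0.2, 1.5]
force: [0.1, 0.2, 0.4]
opening: 0.0601
gripper_force: 0.0
```

Emit:
send_rows(
  deltas=[
    [[0,0,0],0],
    [[0,0,0],0],
    [[0,0,0],0],
    [[0,0,0],0],
    [[0,0,0],0],
  ],
)

```text
clock: 12.9
tool_pos: [0.4847, -0.0078, 0.0922]
orientation: [-180.0, -0.0, 1.5]
force: [-1.0, 0.6, 6.2]
opening: 0.0375
gripper_force: 30.0
```

```bash
python3 w.py w6
```

```text
o {'clock': 12.95, 'tool_pos': [0.4847, -0.0078, 0.0922], 'orientation': [-179.9945, -0.0385, 1.463]}
```

Emit:
send_rows(
  deltas=[
    [[0,0,-0.02],0],
    [[0,0,-0.06],0],
    [[0,0,-0.1],0],
    [[0,0,-0.15],0],
    [[0,0,-0.1875],0],
  ],
)

```text
clock: 13.37
tool_pos: [0.4845, -0.008, 0.2444]
orientation: [-180.0, -0.1, 1.5]
force: [1.6, 0.6, -1.1]
opening: 0.0376
gripper_force: 30.0
```

Emit:
send_rows(
  deltas=[
    [[0.01,0.038,0],0],
    [[0.02,0.076,0],0],
    [[0.03,0.114,0],0],
    [[0.04,0.152,0],0],
    [[0.05,0.19,0],0],
  ],
)

```text
clock: 13.78
tool_pos: [0.5282, -0.1602, 0.2416]
orientation: [-180.0, 0.0, 1.5]
force: [0.6, 0.2, -0.1]
opening: 0.0372
gripper_force: 30.0
```

Emit:
send_rows(
  deltas=[
    [[0.01,0.038,0],0],
    [[0.02,0.076,0],0],
    [[0.03,0.114,0],0],
    [[0.04,0.152,0],0],
    [[0.05,0.191,0],0],
  ],
)

```text
clock: 14.2
tool_pos: [0.572, -0.312, 0.2411]
orientation: [-180.0, 0.1, 1.4]
force: [0.8, -0.3, -1.5]
opening: 0.0375
gripper_force: 30.0
```

Emit:
send_rows(
  deltas=[
    [[0,0,0],0],
    [[0,0,0.03],0],
    [[0,0,0.06],0],
    [[0,0,0.1],0],
    [[0,0,0.1],0],
  ],
)

```text
clock: 14.62
tool_pos: [0.5685, -0.3094, 0.155]
orientation: [-179.8, 0.6, 1.3]
force: [-2.8, 0.2, -2.5]
opening: 0.0374
gripper_force: 30.0
```

```bash
python3 w.py w7
```

```text
o {'clock': 14.6667, 'tool_pos': [0.5698, -0.3099, 0.1582], 'orientation': [-179.8619, 0.4216, 1.4069]}
```

View pics/w7.png

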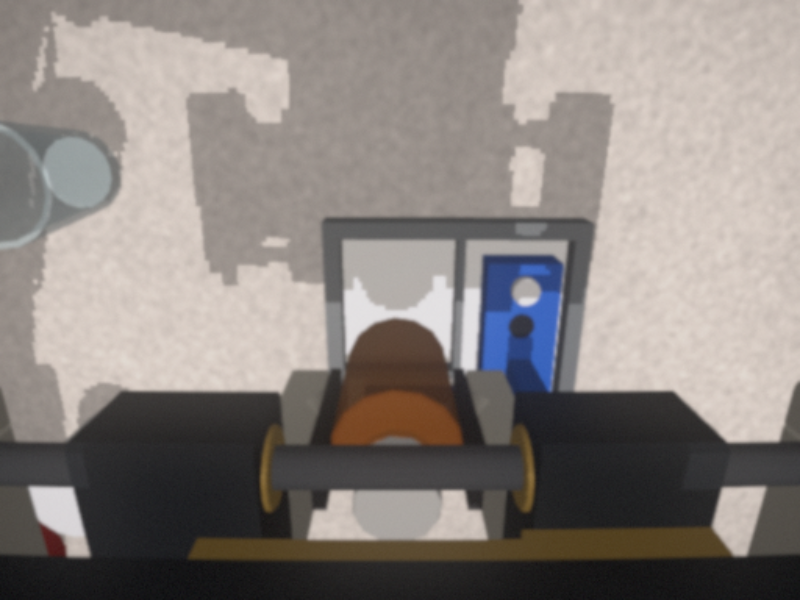

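The bottle is held above the well between the walls at (342..455, 240+), and the rack lies flat. I'll lower it and release.

Emit:
send_rows(
  deltas=[
    [[0,0,0.01],0],
    [[0,0,0.03],0],
    [[0,0,0.055],0],
    [[0,0,0.075],0],
    [[0,0,0.082],0],
  ],
)

```text
clock: 15.08
tool_pos: [0.5722, -0.3104, 0.096]
orientation: [-180.0, 0.0, 1.5]
force: [-7.1, 9.9, 38.7]
opening: 0.0378
gripper_force: 30.0
```

Emit:
send_rows(
  deltas=[
    [[0,0,0],0],
    [[0,0,0],0],
    [[0,0,0],0],
    [[0,0,0],0],
    [[0,0,0],0],
  ],
)

```text
clock: 15.5
tool_pos: [0.5725, -0.3107, 0.097]
orientation: [180.0, -0.1, 1.5]
force: [0.6, -0.5, -1.5]
opening: 0.0377
gripper_force: 30.0
```

Emit:
send_rows(
  deltas=[
    [[0,0,0],0],
    [[0,0,0],0],
    [[0,0,0],0],
    [[0,0,0],0],
    [[0,0,0],0],
  ],
  gripper=0.75,
)

```text
clock: 15.92
tool_pos: [0.5721, -0.3106, 0.0962]
orientation: [180.0, -0.0, 1.4]
force: [0.1, -0.7, -0.5]
opening: 0.0634
gripper_force: 0.0
```

Emit:
send_rows(
  deltas=[
    [[0,0,-0.02],0],
    [[0,0,-0.06],0],
    [[0,0,-0.1],0],
    [[0,0,-0.15],0],
    [[0,0,-0.1875],0],
  ],
)

```text
clock: 16.33
tool_pos: [0.5724, -0.3109, 0.2493]
orientation: [179.9, -0.1, 1.5]
force: [1.8, -0.4, -0.2]
opening: 0.0655
gripper_force: 0.0
```

```bash
python3 w.py w8 bottle_mid tray_l; python3 a.py | egrep "bottle|rack|tray_l"
```

```text
bottle_mid none; expected at [-34. 256.]
tray_l 0.79 [276. 170.] bbox 217 342 131 255 fit [ 0.5991 -0.3363] 1.5 iou 0.451
o {'clock': 16.4833, 'tool_pos': [0.5733, -0.311, 0.2498], 'orientation': [179.893, -0.3396, 1.462]}
tray_l tri [ 0.548 -0.326 -0.01 ] fit [ 0.5451 -0.3387] 1.4 iou 0.432 each 2
rack_fin missed
rack_fin missed
bottle_mid missed
bottle_mid missed
```

View pics/w8.png

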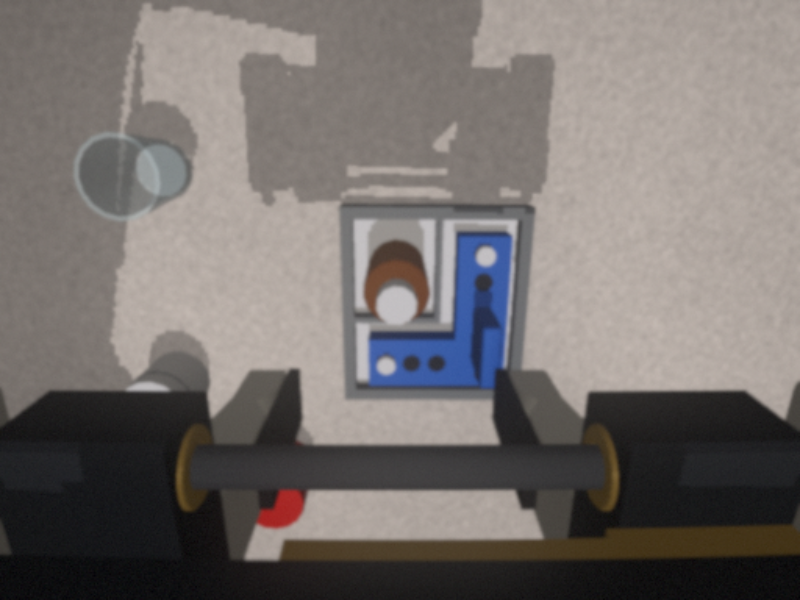

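Kit one is in place: the bottle stands in the well at (397,285) and the rack lies flat in the L channel. Next is the slide box.

Emit:
send_rows(
  deltas=[
    [[-0.005,-0.038,0],0.067],
    [[-0.011,-0.076,0],0.134],
    [[-0.016,-0.114,0],0.202],
    [[-0.022,-0.152,0],0.269],
    [[-0.027,-0.19,0],0.336],
  ],
)

```text
clock: 17.8
tool_pos: [0.5462, -0.158, 0.2463]
orientation: [-180.0, -0.0, -29.1]
force: [0.4, 0.5, -0.1]
opening: 0.0658
gripper_force: 0.0
```

Emit:
send_rows(
  deltas=[
    [[-0.024,-0.03,0],0.067],
    [[-0.048,-0.06,0],0.134],
    [[-0.071,-0.09,0],0.202],
    [[-0.095,-0.12,0],0.269],
    [[-0.119,-0.15,0],0.336],
  ],
)

```text
clock: 18.22
tool_pos: [0.5206, -0.0068, 0.2465]
orientation: [-180.0, -0.0, -59.3]
force: [0.7, 0.2, -0.8]
opening: 0.066
gripper_force: 0.0
```

Emit:
send_rows(
  deltas=[
    [[-0.036,-0.014,0],0.067],
    [[-0.072,-0.028,0],0.134],
    [[-0.107,-0.042,0],0.202],
    [[-0.143,-0.056,0],0.269],
    [[-0.179,-0.07,0],0.336],
  ],
)

```text
clock: 18.63
tool_pos: [0.4949, 0.1449, 0.2466]
orientation: [-180.0, 0.0, -89.6]
force: [0.5, 0.1, 0.5]
opening: 0.0661
gripper_force: 0.0
```

Emit:
send_rows(
  deltas=[
    [[0,0,0],0],
    [[0,0,0],0],
    [[0,0,0],0],
    [[0,0,0],0],
    [[0,0,0],0],
  ],
  gripper=0.75,
)

```text
clock: 19.05
tool_pos: [0.4955, 0.1426, 0.2462]
orientation: [180.0, -0.0, -89.3]
force: [0.7, -0.1, 0.2]
opening: 0.0658
gripper_force: 0.0
```

```bash
python3 w.py w9 slidebox_mid
```

```text
slidebox_mid 0.72 [256. 179.] bbox 237 270 125 230 fit [0.4961 0.1444] 1.5 iou 0.971
o {'clock': 19.15, 'tool_pos': [0.4955, 0.1426, 0.2462], 'orientation': [-179.9986, -0.0011, -89.3274]}
```

View pics/w9.png

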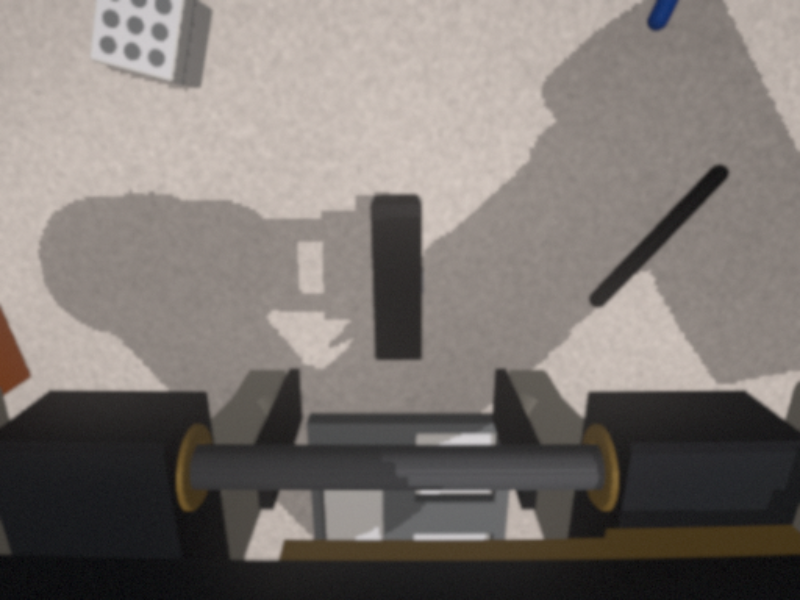

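The slide box lies centred under the gripper at (397,277), its long axis along the picture's vertical. I'll descend and grip.

Emit:
send_rows(
  deltas=[
    [[-0.002,0,0.045],0],
    [[-0.002,0,0.09],0],
    [[-0.002,0,0.135],0],
    [[-0.002,0,0.175],0],
    [[-0.002,0,0.2],0],
  ],
)

```text
clock: 19.57
tool_pos: [0.4943, 0.1436, 0.0833]
orientation: [179.8, -0.1, -89.3]
force: [-0.2, 0.3, -0.3]
opening: 0.0658
gripper_force: 0.0
```

Emit:
send_rows(
  deltas=[
    [[0,0,0.004],0],
    [[0,0,0.0075],0],
    [[0,0,0.0075],0],
    [[0,0,0.0075],0],
    [[0,0,0.0075],0],
  ],
  gripper=0,
)

```text
clock: 19.98
tool_pos: [0.4962, 0.1455, 0.0817]
orientation: [-179.9, 0.1, -89.3]
force: [0.2, 0.5, 0.1]
opening: 0.038
gripper_force: 0.0
```

Emit:
send_rows(
  deltas=[
    [[0,0,0],0],
    [[0,0,0],0],
    [[0,0,0],0],
    [[0,0,0],0],
    [[0,0,0],0],
  ],
)

```text
clock: 20.4
tool_pos: [0.4959, 0.1454, 0.0814]
orientation: [-179.9, 0.1, -89.2]
force: [-1.7, 0.1, 7.9]
opening: 0.0298
gripper_force: 29.9
```

```bash
python3 w.py w10
```

```text
o {'clock': 20.45, 'tool_pos': [0.4959, 0.1454, 0.0814], 'orientation': [-179.8995, 0.0572, -89.2447]}
```

Emit:
send_rows(
  deltas=[
    [[0,0,-0.02],0],
    [[0,0,-0.05],0],
    [[0,0,-0.09],0],
    [[0,0,-0.125],0],
    [[0,0,-0.125],0],
  ],
)

```text
clock: 20.87
tool_pos: [0.4978, 0.1464, 0.1861]
orientation: [-179.5, 0.3, -89.2]
force: [1.3, 1.5, 0.1]
opening: 0.0296
gripper_force: 29.9
```

Emit:
send_rows(
  deltas=[
    [[-0.04,-0.008,0],0],
    [[-0.09,-0.016,0],0],
    [[-0.14,-0.025,0],0],
    [[-0.19,-0.034,0],0],
    [[-0.239,-0.042,0],0],
  ],
)

```text
clock: 21.28
tool_pos: [0.5265, 0.3385, 0.1805]
orientation: [-180.0, 0.0, -89.3]
force: [1.1, -0.8, -0.8]
opening: 0.0295
gripper_force: 29.9
```

Emit:
send_rows(
  deltas=[
    [[-0.004,0,0],0],
    [[-0.004,0,0.02],0],
    [[-0.004,0,0.05],0],
    [[-0.004,0,0.07],0],
    [[-0.004,0,0.08],0],
  ],
)

```text
clock: 21.7
tool_pos: [0.5254, 0.3391, 0.1138]
orientation: [179.9, -0.1, -89.3]
force: [-0.3, -0.9, -0.9]
opening: 0.03
gripper_force: 29.9
```

Emit:
send_rows(
  deltas=[
    [[0,0,0],0],
    [[0,0,0],0],
    [[0,0,0],0],
    [[0,0,0],0],
    [[0,0,0],0],
  ],
)

```text
clock: 22.12
tool_pos: [0.5269, 0.3402, 0.1174]
orientation: [-179.9, 0.1, -89.3]
force: [-0.0, -0.1, -1.1]
opening: 0.0296
gripper_force: 29.9
```

```bash
python3 w.py w11 tray_three slidebox_mid
```

```text
tray_three none; expected at [322. 219.]
slidebox_mid none; expected at [ 331. -160.]
o {'clock': 22.2667, 'tool_pos': [0.5267, 0.34, 0.1168], 'orientation': [-179.9598, 0.0429, -89.2726]}
```

View pics/w11.png

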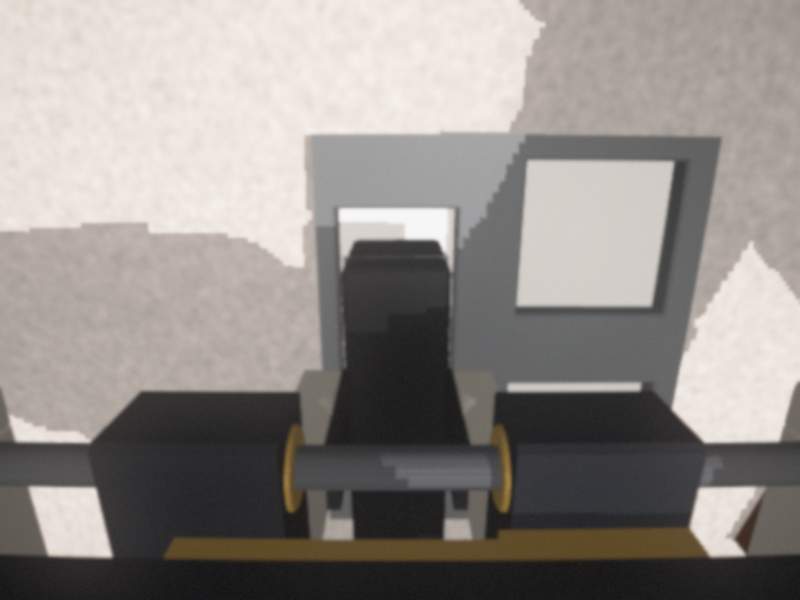

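The box hangs over the long pocket (pocket 340..455, box 345..448 in columns). The jar pocket's floor corners are at about (526,160), (674,160), (658,306) and (517,306).

Run:
```python
from h import *
s=np.load("shots_w11.npz");c={k:s[k] for k in"KDrt"}
f=lambda u,z:onplane(c,np.array(u)*.64-.2,z).round(4)
P=[f(u,.004) for u in((526,160),(674,160),(658,306),(517,306))];print("jar pocket",*P,"mean",np.mean(P,0).round(4))
a,b=f((308,135),.015),f((720,137),.015);print("edge",a,b,"mid",(a+b)/2,"len",np.linalg.norm(a-b))
print("pocket end",f((337,208),.015),f((457,208),.015))
print("box bottom end",f((397,240),.1168-.0814),"box top end",f((397,258),.1168-.0414))
```

```text
jar pocket [0.4785 0.2634 0.004 ] [0.4203 0.2622 0.004 ] [0.4167 0.3223 0.004 ] [0.4771 0.3231 0.004 ] mean [0.4482 0.2928 0.004 ]
edge [0.5607 0.2553 0.015 ] [0.4102 0.2532 0.015 ] mid [0.48545 0.25425 0.015  ] len 0.15051465044971532
pocket end [0.5508 0.2814 0.015 ] [0.5057 0.2809 0.015 ]
box bottom end [0.5281 0.2893 0.0354] box top end [0.5281 0.2861 0.0754]
```

Emit:
send_rows(
  deltas=[
    [[0,0,0.01],0],
    [[0,0,0.02],0],
    [[0,0,0.028],0],
    [[0,0,0.034],0],
    [[0,0,0.038],0],
  ],
)

```text
clock: 22.68
tool_pos: [0.526, 0.3394, 0.0853]
orientation: [179.9, -0.1, -89.2]
force: [-14.3, -4.3, 35.5]
opening: 0.0296
gripper_force: 30.0
```

Emit:
send_rows(
  deltas=[
    [[0,0,0.001],0],
    [[0,0,0.001],0],
    [[0,0,0.001],0],
    [[0,0,0.001],0],
    [[0,0,0.001],0],
  ],
)

```text
clock: 23.1
tool_pos: [0.5263, 0.3395, 0.0854]
orientation: [180.0, -0.0, -89.3]
force: [-3.4, -1.9, 7.3]
opening: 0.0296
gripper_force: 30.0
```

The box is on the pocket floor (z 0.0854, light contact). I'll release it and go to the jar, keeping the hand yaw.

Emit:
send_rows(
  deltas=[
    [[0,0,0],0],
    [[0,0,0],0],
    [[0,0,0],0],
    [[0,0,0],0],
    [[0,0,0],0],
  ],
  gripper=0.7,
)

```text
clock: 23.52
tool_pos: [0.5265, 0.3399, 0.0847]
orientation: [180.0, -0.0, -89.3]
force: [-0.3, 0.0, 0.3]
opening: 0.0572
gripper_force: 0.0
```

Emit:
send_rows(
  deltas=[
    [[0,0,-0.02],0],
    [[0,0,-0.06],0],
    [[0,0,-0.1],0],
    [[0,0,-0.15],0],
    [[0,0,-0.1875],0],
  ],
)

```text
clock: 23.93
tool_pos: [0.5269, 0.34, 0.2379]
orientation: [-179.9, 0.1, -89.3]
force: [1.1, 0.9, -1.1]
opening: 0.0614
gripper_force: 0.0
```

```bash
python3 w.py w12 slidebox_mid; python3 a.py | egrep "slide|jar|tip"
```

```text
slidebox_mid none; expected at [298. -57.]
o {'clock': 24.0333, 'tool_pos': [0.5286, 0.3415, 0.2415], 'orientation': [-179.5549, 0.3754, -89.2182]}
jar_mid tri [ 0.47  -0.16   0.019] fit [ 0.4808 -0.1576] -2.3 iou 0.889 each 2
slidebox_mid missed
slidebox_mid missed
tipbox_mid tri [0.631 0.002 0.025] fit [0.6337 0.0022] -16.2 iou 0.913 each 2
```

Emit:
send_rows(
  deltas=[
    [[0.041,0.004,0],0],
    [[0.082,0.008,0],0],
    [[0.123,0.012,0],0],
    [[0.165,0.016,0],0],
    [[0.206,0.021,0],0],
  ],
)

```text
clock: 25.35
tool_pos: [0.5114, 0.1734, 0.2351]
orientation: [-180.0, 0.0, -89.2]
force: [0.5, -0.7, 0.4]
opening: 0.0611
gripper_force: 0.0
```

Emit:
send_rows(
  deltas=[
    [[0.041,0.004,0],0],
    [[0.082,0.008,0],0],
    [[0.123,0.012,0],0],
    [[0.165,0.016,0],0],
    [[0.206,0.021,0],0],
  ],
)

```text
clock: 25.77
tool_pos: [0.4967, 0.0084, 0.2353]
orientation: [-180.0, 0.0, -89.3]
force: [0.5, 0.3, 0.5]
opening: 0.0611
gripper_force: 0.0
```

Emit:
send_rows(
  deltas=[
    [[0.041,0.004,0],0],
    [[0.082,0.008,0],0],
    [[0.123,0.012,0],0],
    [[0.165,0.016,0],0],
    [[0.206,0.021,0],0],
  ],
)

```text
clock: 26.18
tool_pos: [0.4821, -0.1567, 0.2354]
orientation: [-179.9, -0.0, -89.3]
force: [1.0, -0.1, 0.5]
opening: 0.0611
gripper_force: 0.0
```

Emit:
send_rows(
  deltas=[
    [[0,0,0],0],
    [[0,0,0],0],
    [[0,0,0],0],
    [[0,0,0],0],
    [[0,0,0],0],
  ],
)

```text
clock: 26.6
tool_pos: [0.4826, -0.1542, 0.2351]
orientation: [-180.0, 0.0, -89.2]
force: [-0.6, -0.3, 0.5]
opening: 0.0613
gripper_force: 0.0
```

```bash
python3 w.py w13 jar_mid
```

```text
jar_mid 0.66 [251. 182.] bbox 229 277 153 209 fit [ 0.4841 -0.1552] 17.9 iou 0.951
o {'clock': 26.7, 'tool_pos': [0.4826, -0.1543, 0.235], 'orientation': [-179.9902, 0.0022, -89.1832]}
```

View pics/w13.png

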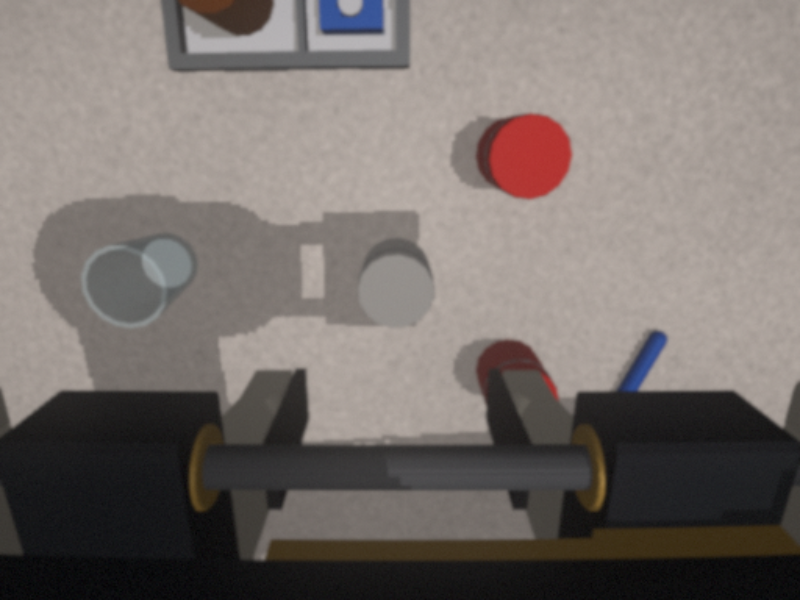

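The white jar is at (396,285), centred; the red ones at (525,155) and (510,380) are clear of the finger columns. I'll descend and grip.

Emit:
send_rows(
  deltas=[
    [[0.001,-0.001,0.04],0],
    [[0.001,-0.001,0.085],0],
    [[0.001,-0.001,0.13],0],
    [[0.001,-0.001,0.165],0],
    [[0.001,-0.001,0.186],0],
  ],
)

```text
clock: 27.12
tool_pos: [0.4818, -0.1553, 0.0833]
orientation: [179.8, 0.0, -89.2]
force: [0.5, -0.4, 0.5]
opening: 0.0613
gripper_force: 0.0
```

Emit:
send_rows(
  deltas=[
    [[0,0,0.004],0],
    [[0,0,0.007],0],
    [[0,0,0.007],0],
    [[0,0,0.007],0],
    [[0,0,0.007],0],
  ],
  gripper=0,
)

```text
clock: 27.53
tool_pos: [0.484, -0.1558, 0.0818]
orientation: [-179.9, 0.0, -89.3]
force: [0.1, -0.3, -0.8]
opening: 0.0433
gripper_force: 30.0
```

Emit:
send_rows(
  deltas=[
    [[0,0,0],0],
    [[0,0,0],0],
    [[0,0,0],0],
    [[0,0,0],0],
    [[0,0,0],0],
  ],
)

```text
clock: 27.95
tool_pos: [0.4836, -0.1559, 0.0814]
orientation: [-179.9, -0.0, -89.3]
force: [-1.9, 1.7, 7.0]
opening: 0.0436
gripper_force: 30.0
```

```bash
python3 w.py w14
```

```text
o {'clock': 28.0, 'tool_pos': [0.4837, -0.1559, 0.0814], 'orientation': [-179.9231, -0.0042, -89.2573]}
```

Emit:
send_rows(
  deltas=[
    [[0,0,-0.02],0],
    [[0,0,-0.06],0],
    [[0,0,-0.1],0],
    [[0,0,-0.13],0],
    [[0,0,-0.15],0],
  ],
)

```text
clock: 28.42
tool_pos: [0.4839, -0.156, 0.2035]
orientation: [-179.8, -0.0, -89.3]
force: [0.6, -0.8, -1.0]
opening: 0.0433
gripper_force: 30.0
```

Emit:
send_rows(
  deltas=[
    [[-0.037,0.002,0],0],
    [[-0.075,0.005,0],0],
    [[-0.112,0.007,0],0],
    [[-0.15,0.009,0],0],
    [[-0.187,0.0116,0],0],
  ],
)

```text
clock: 28.83
tool_pos: [0.4715, -0.0053, 0.2008]
orientation: [-180.0, 0.0, -89.3]
force: [0.2, -0.7, 0.3]
opening: 0.0437
gripper_force: 30.0
```

Emit:
send_rows(
  deltas=[
    [[-0.037,0.002,0],0],
    [[-0.075,0.005,0],0],
    [[-0.112,0.007,0],0],
    [[-0.15,0.009,0],0],
    [[-0.187,0.0116,0],0],
  ],
)

```text
clock: 29.25
tool_pos: [0.4604, 0.1445, 0.2008]
orientation: [-180.0, 0.0, -89.3]
force: [0.6, 0.9, -1.2]
opening: 0.0435
gripper_force: 30.0
```

Emit:
send_rows(
  deltas=[
    [[-0.037,0.002,0],0],
    [[-0.075,0.005,0],0],
    [[-0.112,0.007,0],0],
    [[-0.15,0.009,0],0],
    [[-0.187,0.0116,0],0],
  ],
)

```text
clock: 29.67
tool_pos: [0.4492, 0.2939, 0.2007]
orientation: [-180.0, 0.0, -89.3]
force: [1.2, 0.8, -0.7]
opening: 0.0431
gripper_force: 30.0
```

Emit:
send_rows(
  deltas=[
    [[0,0,0],0],
    [[0,0,0.02],0],
    [[0,0,0.05],0],
    [[0,0,0.08],0],
    [[0,0,0.1],0],
  ],
)

```text
clock: 30.08
tool_pos: [0.4489, 0.2918, 0.1187]
orientation: [179.9, -0.1, -89.3]
force: [-0.1, -0.6, -1.1]
opening: 0.0433
gripper_force: 30.0
```

Emit:
send_rows(
  deltas=[
    [[0,0,0],0],
    [[0,0,0],0],
    [[0,0,0],0],
    [[0,0,0],0],
    [[0,0,0],0],
  ],
)

```text
clock: 30.5
tool_pos: [0.4501, 0.293, 0.1218]
orientation: [-179.9, 0.1, -89.3]
force: [0.1, 0.3, -0.7]
opening: 0.0434
gripper_force: 30.0
```

```bash
python3 w.py w15 tray_three slidebox_mid
```

```text
tray_three none; expected at [210. 275.]
slidebox_mid none; expected at [173. -46.]
o {'clock': 30.65, 'tool_pos': [0.4498, 0.2927, 0.1213], 'orientation': [-179.9516, 0.0588, -89.2718]}
```

View pics/w15.png

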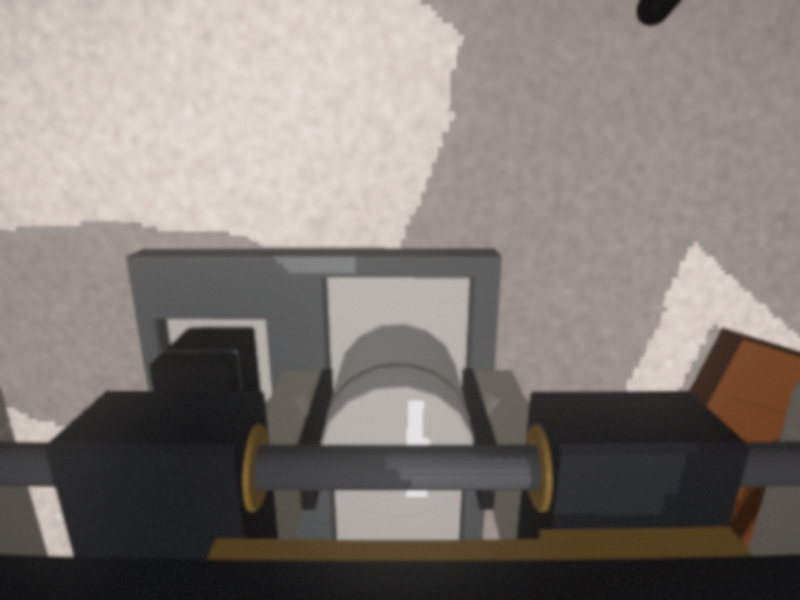

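The jar hangs centred over its pocket (pocket 327..470, jar about 342..458), and the slide box lies inside its pocket. I'll lower it gently, release, then go to the tip box.

Emit:
send_rows(
  deltas=[
    [[0,0,0.01],0],
    [[0,0,0.02],0],
    [[0,0,0.03],0],
    [[0,0,0.037],0],
    [[0,0,0.04],0],
  ],
)

```text
clock: 31.07
tool_pos: [0.4491, 0.2919, 0.0869]
orientation: [179.9, -0.1, -89.3]
force: [-0.4, -0.5, -1.0]
opening: 0.0435
gripper_force: 30.0
```

Emit:
send_rows(
  deltas=[
    [[0,0,0.001],0],
    [[0,0,0.002],0],
    [[0,0,0.003],0],
    [[0,0,0.004],0],
    [[0,0,0.0045],0],
  ],
)

```text
clock: 31.48
tool_pos: [0.4498, 0.2927, 0.0854]
orientation: [-180.0, 0.0, -89.3]
force: [-3.1, -0.2, 7.3]
opening: 0.0435
gripper_force: 30.0
```

Emit:
send_rows(
  deltas=[
    [[0,0,0],0],
    [[0,0,0],0],
    [[0,0,0],0],
    [[0,0,0],0],
    [[0,0,0],0],
  ],
  gripper=0.7,
)

```text
clock: 31.9
tool_pos: [0.4497, 0.2925, 0.085]
orientation: [-180.0, 0.0, -89.3]
force: [-0.0, -0.1, -0.2]
opening: 0.0609
gripper_force: 0.0
```

Emit:
send_rows(
  deltas=[
    [[0,0,-0.02],0],
    [[0,0,-0.06],0],
    [[0,0,-0.1],0],
    [[0,0,-0.14],0],
    [[0,0,-0.17],0],
  ],
)

```text
clock: 32.32
tool_pos: [0.45, 0.2927, 0.2237]
orientation: [-179.9, 0.1, -89.3]
force: [0.7, 0.6, -0.2]
opening: 0.0611
gripper_force: 0.0
```

```bash
python3 w.py w16
```

```text
o {'clock': 32.3667, 'tool_pos': [0.4515, 0.294, 0.2281], 'orientation': [-179.629, 0.3157, -89.202]}
```

Emit:
send_rows(
  deltas=[
    [[0.036,-0.022,0],0],
    [[0.073,-0.045,0],0],
    [[0.11,-0.068,0],0],
    [[0.146,-0.09,0],0],
    [[0.183,-0.113,0],0],
  ],
)

```text
clock: 32.78
tool_pos: [0.5423, 0.1459, 0.2209]
orientation: [-180.0, 0.0, -89.2]
force: [0.6, 0.7, -0.4]
opening: 0.0612
gripper_force: 0.0
```

Emit:
send_rows(
  deltas=[
    [[0.036,-0.022,0],0.034],
    [[0.073,-0.045,0],0.068],
    [[0.11,-0.068,0],0.1],
    [[0.146,-0.09,0],0.135],
    [[0.183,-0.113,0],0.169],
  ],
)

```text
clock: 33.2
tool_pos: [0.6347, 0.0004, 0.2206]
orientation: [180.0, -0.0, -104.6]
force: [1.0, 0.3, -0.3]
opening: 0.0618
gripper_force: 0.0
```

Emit:
send_rows(
  deltas=[
    [[0,0,0],0],
    [[0,0,0],0],
    [[0,0,0],0],
    [[0,0,0],0],
    [[0,0,0],0],
  ],
)

```text
clock: 33.62
tool_pos: [0.6338, 0.003, 0.2211]
orientation: [-180.0, 0.0, -104.4]
force: [-0.3, 0.5, 0.3]
opening: 0.0611
gripper_force: 0.0
```

```bash
python3 w.py w17 tipbox_mid
```

```text
tipbox_mid 0.6 [253. 185.] bbox 227 281 155 215 fit [0.6343 0.0031] 75.6 iou 0.947
o {'clock': 33.7167, 'tool_pos': [0.6339, 0.003, 0.2212], 'orientation': [-179.9825, 0.0152, -104.3909]}
```

Emit:
send_rows(
  deltas=[
    [[0,0,0.04],0],
    [[0,0,0.085],0],
    [[0,0,0.125],0],
    [[0,0,0.155],0],
    [[0,0,0.169],0],
  ],
)

```text
clock: 34.13
tool_pos: [0.6322, 0.0023, 0.0825]
orientation: [179.8, -0.1, -104.5]
force: [0.2, -0.7, -0.7]
opening: 0.0612
gripper_force: 0.0
```

Emit:
send_rows(
  deltas=[
    [[0,0,0.004],0],
    [[0,0,0.007],0],
    [[0,0,0.007],0],
    [[0,0,0.007],0],
    [[0,0,0.007],0],
  ],
  gripper=0,
)

```text
clock: 34.55
tool_pos: [0.6349, 0.0022, 0.0817]
orientation: [-179.9, 0.1, -104.5]
force: [-0.0, -0.2, -0.2]
opening: 0.0454
gripper_force: 30.0
```

Emit:
send_rows(
  deltas=[
    [[0,0,0],0],
    [[0,0,0],0],
    [[0,0,0],0],
    [[0,0,0],0],
    [[0,0,0],0],
  ],
)

```text
clock: 34.97
tool_pos: [0.6346, 0.0021, 0.0813]
orientation: [-179.9, 0.0, -104.5]
force: [-1.9, 0.5, 5.8]
opening: 0.0455
gripper_force: 30.0
```

```bash
python3 w.py w18
```

```text
o {'clock': 35.0167, 'tool_pos': [0.6347, 0.0022, 0.0813], 'orientation': [-179.9173, 0.0377, -104.4682]}
```

Emit:
send_rows(
  deltas=[
    [[0,0,-0.02],0],
    [[0,0,-0.06],0],
    [[0,0,-0.1],0],
    [[0,0,-0.13],0],
    [[0,0,-0.15],0],
  ],
)

```text
clock: 35.43
tool_pos: [0.635, 0.002, 0.2034]
orientation: [-179.8, 0.1, -104.5]
force: [1.4, 0.4, -0.2]
opening: 0.0459
gripper_force: 30.0
```

Emit:
send_rows(
  deltas=[
    [[-0.027,0.023,0],-0.034],
    [[-0.054,0.046,0],-0.068],
    [[-0.081,0.069,0],-0.1],
    [[-0.108,0.091,0],-0.135],
    [[-0.135,0.114,0],-0.169],
  ],
)

```text
clock: 35.85
tool_pos: [0.5721, 0.1302, 0.2003]
orientation: [-180.0, 0.0, -89.1]
force: [-0.3, 0.6, -0.2]
opening: 0.0461
gripper_force: 30.0
```

Emit:
send_rows(
  deltas=[
    [[-0.032,0.015,0],0],
    [[-0.064,0.03,0],0],
    [[-0.096,0.045,0],0],
    [[-0.128,0.06,0],0],
    [[-0.16,0.075,0],0],
  ],
)

```text
clock: 36.27
tool_pos: [0.5104, 0.2576, 0.2003]
orientation: [-180.0, 0.0, -89.3]
force: [0.9, 0.5, -1.8]
opening: 0.0458
gripper_force: 30.0
```

Emit:
send_rows(
  deltas=[
    [[-0.032,0.015,0],0],
    [[-0.064,0.03,0],0],
    [[-0.096,0.045,0],0],
    [[-0.128,0.06,0],0],
    [[-0.16,0.075,0],0],
  ],
)

```text
clock: 36.68
tool_pos: [0.4487, 0.3849, 0.2003]
orientation: [180.0, 0.0, -89.3]
force: [0.4, 0.4, -0.4]
opening: 0.0455
gripper_force: 30.0
```

Emit:
send_rows(
  deltas=[
    [[0,0,0],0],
    [[0,0,0.02],0],
    [[0,0,0.05],0],
    [[0,0,0.08],0],
    [[0,0,0.1],0],
  ],
)

```text
clock: 37.1
tool_pos: [0.449, 0.383, 0.1182]
orientation: [179.9, -0.1, -89.3]
force: [-0.8, -1.4, -2.1]
opening: 0.0457
gripper_force: 30.0
```

Emit:
send_rows(
  deltas=[
    [[0,0,0],0],
    [[0,0,0],0],
    [[0,0,0],0],
    [[0,0,0],0],
    [[0,0,0],0],
  ],
)

```text
clock: 37.52
tool_pos: [0.4501, 0.3844, 0.1216]
orientation: [-179.9, 0.1, -89.3]
force: [-0.1, -0.0, -0.6]
opening: 0.0459
gripper_force: 30.0
```

```bash
python3 w.py w19
python3 - <<'E'
from h import *
s=np.load("shots_w19.npz");c={k:s[k] for k in"KDrt"}
# tool/tray check: expected pocket rim corners in the picture for tray (.4843,.3393,0.8deg)
a=np.radians(.8);R=np.array([[np.cos(a),-np.sin(a)],[np.sin(a),np.cos(a)]])
im=s["img"][:,:,::-1].copy()
for cx,cy,w,h in((-34,46,62,62),(-34,-46,60,60),(44,0,46,116)):
    q=[np.r_[R@(np.array([cx+i*w/2,cy+j*h/2])/1000)+[.4843,.3393],.015] for i,j in((1,1),(1,-1),(-1,-1),(-1,1))]
    cv2.polylines(im,[np.round(proj(c,q)).astype(np.int32)],True,(0,0,255),1)
cv2.imwrite("pics/w19o.png",cv2.resize(im,(800,600)))
E
```

```text
o {'clock': 37.5667, 'tool_pos': [0.45, 0.3843, 0.1214], 'orientation': [-179.934, 0.0973, -89.2721]}
```

View pics/w19o.png

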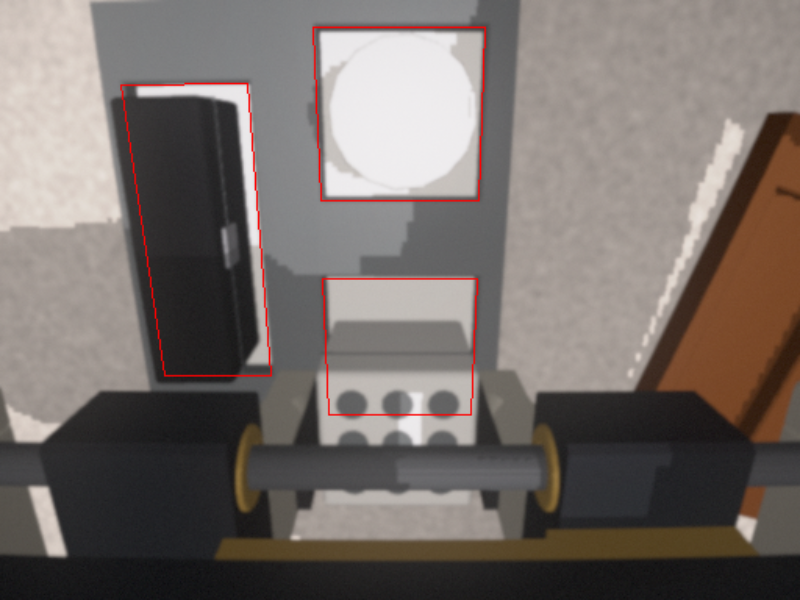

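The overlaid pocket rims match the tray exactly. The jar and slide box sit within theirs, and the tip box (330..468) hangs centred over its own pocket (323..477). I'll lower it and release.

Emit:
send_rows(
  deltas=[
    [[0,0,0.01],0],
    [[0,0,0.02],0],
    [[0,0,0.03],0],
    [[0,0,0.037],0],
    [[0,0,0.04],0],
  ],
)

```text
clock: 37.98
tool_pos: [0.4492, 0.3832, 0.0864]
orientation: [179.9, -0.1, -89.3]
force: [-0.5, -0.2, -1.6]
opening: 0.046
gripper_force: 30.0
```

Emit:
send_rows(
  deltas=[
    [[0,0,0.001],0],
    [[0,0,0.002],0],
    [[0,0,0.003],0],
    [[0,0,0.004],0],
    [[0,0,0.0045],0],
  ],
)

```text
clock: 38.4
tool_pos: [0.4497, 0.384, 0.0853]
orientation: [-180.0, 0.0, -89.3]
force: [-3.4, -1.2, 7.8]
opening: 0.0462
gripper_force: 30.0
```

Emit:
send_rows(
  deltas=[
    [[0,0,0],0],
    [[0,0,0],0],
    [[0,0,0],0],
    [[0,0,0],0],
    [[0,0,0],0],
  ],
  gripper=0.7,
)

```text
clock: 38.82
tool_pos: [0.4497, 0.3839, 0.0846]
orientation: [-180.0, 0.0, -89.3]
force: [-0.2, -0.7, 0.3]
opening: 0.0612
gripper_force: 0.0
```

Emit:
send_rows(
  deltas=[
    [[0,0,-0.02],0],
    [[0,0,-0.06],0],
    [[0,0,-0.1],0],
    [[0,0,-0.14],0],
    [[0,0,-0.18],0],
  ],
)

```text
clock: 39.23
tool_pos: [0.4495, 0.3836, 0.23]
orientation: [180.0, -0.0, -89.3]
force: [1.0, -0.1, 0.5]
opening: 0.0612
gripper_force: 0.0
```

Emit:
send_rows(
  deltas=[
    [[-0.03,0,-0.02],0],
    [[-0.06,0,-0.04],0],
    [[-0.08,0,-0.04],0],
    [[-0.1,0,-0.04],0],
    [[-0.1,0,-0.04],0],
  ],
)

```text
clock: 39.65
tool_pos: [0.4485, 0.4662, 0.2605]
orientation: [-180.0, 0.0, -89.2]
force: [-0.4, 0.1, -0.8]
opening: 0.0615
gripper_force: 0.0
```

Emit:
send_rows(
  deltas=[
    [[0,0,0],0],
    [[0,0,0],0],
    [[0,0,0],0],
    [[0,0,0],0],
    [[0,0,0],0],
  ],
)

```text
clock: 40.07
tool_pos: [0.4487, 0.4633, 0.2607]
orientation: [-180.0, 0.0, -89.3]
force: [0.0, -0.6, -0.1]
opening: 0.0616
gripper_force: 0.0
```

```bash
python3 w.py w20
python3 - <<'E'
import cv2,numpy as np
from h import *
w=cv2.imread("pics/w20.png")
s=ctrl.snapshot("side")["color"][:,:,::-1]
a=cv2.resize(w,(400,300))
cv2.imwrite("pics/end.png",np.vstack([np.hstack([a,cv2.resize(s[110:190,200:307],(400,300))]),np.hstack([cv2.resize(s[260:340,270:377],(400,300)),cv2.resize(s,(400,300))])]))
E
```

```text
o {'clock': 40.1167, 'tool_pos': [0.4487, 0.4634, 0.2607], 'orientation': [-179.9956, 0.0073, -89.2998]}
```

View pics/end.png

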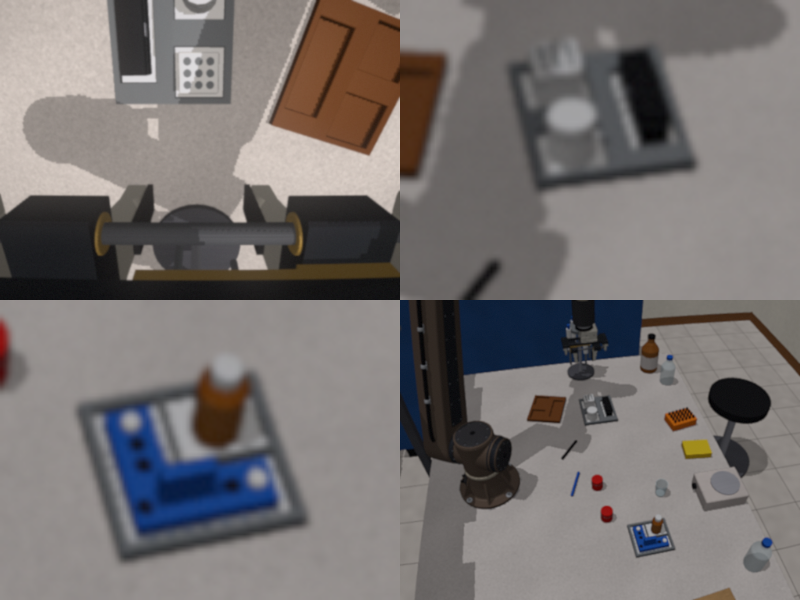

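The final picture shows all five parts in their pockets. The beaker and red jars have not moved, and the gripper is clear and touching nothing.

```bash
python3 -c "
from plant import ctrl
print(ctrl.close_job())"
```

```text
the job is handed in; nothing more can be done
None
```

I handed the job in at about 40 s: both kits are made up, with all five parts in their pockets and let go, and the beaker was left where it stood.

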